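# Pin the retaining bar of a ward delivery carrier

## Robot

A 6-joint arm with a two-finger parallel gripper is mounted at the origin on the work surface. World frame = base frame: x ahead of the robot, y to its left, z up, the work surface at z = 0. Lengths are in m, angles in rad, forces in N, time in s.
With the tool pointing down it reaches from about 0.35 to 0.95 m from the base axis. Payload 17.4 kg.
Tool frame: the origin (TCP) lies on the centre line of the jaws, within the pads' length; the fingertips stand 17 mm ahead of it and the grasp point (between the pads) lies 2 mm behind it; z points along the fingers, y is the line along which they close (so a half turn about z gives the same grasp; the last joint's range is limited). The gripper opens to 93 mm and grips with 3 to 60 N. Pads are 15 mm wide; open, the fingers measure 128 mm over their backs; the gripper's body (75 mm by 188 mm) begins 65 mm behind the grasp point.
Start: joints at [-1.152, 0.116, 1.442, -0, 1.584, -0.038], TCP at [0.298, -0.606, 0.236] pointing down, gripper open.
Joint ranges: [-2.83, 2.83], [-0.83, 2.19], [0.07, 2.5], [-1.14, 4.28], [0.01, 3], [-2.97, 2.97]. Speed limits (rad/s): [1.89, 1.89, 2.22, 3.14, 3.14, 3.14].

## Interface

Orientations are given as a rotation vector (axis times angle).
In Python, from station import observe, get_image, camera_model, hand_in gives the robot as it stands.
- The arm moves only by the tool servo_tool, never from a script. Its argument "moves" is a list that holds one entry, the list of rows, each a list of 7 numbers: the shift along the tool's x, y, z normalised to -1 to 1, where 1 is 0.15 m, then the turn, a rotation vector about the tool's x, y, z normalised to -1 to 1, where 1 is 90 degrees, then the opening, from -1 (shut) to 1 (fully open). In form: [[[tx, ty, tz, rx, ry, rz, fingers], ...]]. A call has 1 to 10 rows; each row is the pose to reach, as a shift and turn from the pose commanded when the call began, along the tool's axes at that moment; what a row does not reach only later rows make up. A row lasts 1/10 s, in which the tool goes at most 50 mm and 8.59 degrees, less where a joint would pass 70% of its speed; a pose out of reach is approached as far as the arm can. A call with a number of a shift or a turn outside -1 to 1 is refused whole. A call with a gripper value outside its range is refused whole. The fingers move at their own pace and stop on an object; the grip force is fixed at half the most. Time passes only in rows, so rows that repeat a pose let the fingers close. It gives the time, the measured TCP pose, the force, the opening and the grip force at its end, in the units of the state.
- observe(): the state, without advancing time (a new reading comes with each control period).
- get_image(name): name is "side" or "top" or "wrist"; returns the picture (480x640x3 uint8, blue, green, red); there is no depth.
- camera_model(name): a dict with "fov_y" (degrees; the focal length in pixels is half the picture's height over the tangent of half this angle, whatever the lens; pixels are square), "cx", "cy" (the principal point, pixels), "distortion" ([k1, k2, p1, p2, k3] as OpenCV has them; the pictures are not rectified), "T" (4x4, takes a point from camera to world coordinates); the wrist camera has in their place "tool_from_camera" (4x4, takes a point from camera to tool coordinates, whose origin is the TCP and whose axes are the flange's). Camera axes: x right, y down, z forward; pixel columns grow to the right and rows downward; lengths in m; the calibration is good to about 2 mm. A picture is of the moment at which its call begins: read the wrist's pose just before it. camera_model takes no time and is no camera call.
- hand_in(): hands the job in; it is judged then, once.
The state is a dict: "clock": time; "qpos": joint angles; "joint_vel": joint speeds; "tau": joint torques, N m; "tcp_pos": TCP position; "eef_rot": TCP orientation; "force": force on the tool from outside, world axes, zero at the start; "wrist_torque": the same for the moment, N m; "finger_gap": finger opening in m; "finger_force": force on a finger pad.
Only numpy, scipy, OpenCV 4.12 (cv2) and the standard library are available. Lean on these libraries where they do the work, as an engineer would, in place of code of your own. Each camera call takes 0.05 s, during which the arm holds its last target. There are 200 camera calls.

## Task

The delivery carrier is packed: swing its retaining bar shut and lock it with the longer of the two gate pins in the grey block, passed down through both ears of the clevis and the eye of the bar between them and pressed fully home, past the ball catch in the lower ear, until its head is down on the upper ear. A rubber buffer pushes the bar out of line whenever you let go of it; the knack is to bring the bar up to the buffer, stand the pin loosely in the upper ear, and lean on the bar, without forcing it, until the pin drops into the eye. Leave the other pin and everything else on the counter where they are.

Things in the scene. Friction and masses are not known exactly. Their poses are not given: they have to be found in the camera images.
- carrier: aluminium carrier tray 270 x 266 mm with three translucent bins, fixed. Origin on the counter under its middle; -x is its front, where the retaining bar runs along y. Bins, bottles and sides are at most 95 mm high; the bins' fronts lie 38 mm behind the closed bar, a rubber buffer on a post between them, 90 mm from the hinge. Steel clevis on its right (-y) front corner, the bar's hinge on the left
- yoke_top (a point): hole's mouth on top of the clevis's upper ear, 90 mm above the counter. Two level ears 36 mm wide (along y), the lower from 34 to 54 mm, the upper from 66 to 90 mm above the counter, with a 13.8 mm hole straight down through both; they reach 20 mm in front of the hole, a web joins them 34 mm behind it. A spring ball in the lower hole, 40 mm above the counter, catches the pin
- bar (a joint): angle of the retaining bar about its upright hinge, rad: 0 with the eye in line with the holes of the ears, growing as the free end swings out to the front (carrier -x); hard stop at -0.02. It stays where it is left, but from about 0.04 inwards a rubber buffer pushes it out again; let go, it rests at 0.03 to 0.04, the eye 9 to 12 mm short of the line
- bar_hinge (a point): hinge axis of the bar, 60 mm above the counter, at the left (+y) front corner; the bar runs from here along its own -y, and its axes turn with it
- bar_front (a point): middle of the front face of the bar, 160 mm from the hinge, 60 mm above the counter: the place to push, towards the bar's +x. The bar is a flat 8 mm thick and 30 mm high (45 to 75 mm above the counter). Here it swings with about 1 N; the buffer then resists, rising to about 7 N (5 to 10) with the eye in line
- bar_eye (a point): centre of the eye at the top face of the eye plate, 64 mm above the counter, 290 mm from the hinge: a 13.8 mm hole in a level plate 8 mm thick, 52 x 50 mm, that runs between the ears with 2 mm of play above and below. With the bar against the buffer the flat of this plate lies under the upper hole, and a pin dropped in the hole stands on it
- pin: the longer steel gate pin, to be used: shank 12 mm across, 66 mm long, the last 8 mm tapering to a 6 mm flat tip; plain round head 24 mm across, 20 mm high; 0.08 to 0.16 kg. Origin at the tip, z up. Starts upright in a hole (30 mm deep) of the block, head 76 to 96 mm above the counter. Tip above the counter: 64 mm standing on the eye plate, about 36 dropped on the ball catch, 24 home
- pin_head (a point): centre of the flat top of the longer pin's head, 86 mm above its tip. Pressing the pin home past the ball catch takes about 7 N (4 to 14)
- pin_block: grey plastic block 120 x 50 mm, 40 mm high, fixed, with two holes 60 mm apart in a row along its x, a pin in each. Origin under its middle
- pin_short: gate pin with the same head and a 46 mm shank, too short, standing in the block (head 56 to 76 mm above the counter): stays there
- drip_bottle: clear bottle, 66 mm across, 165 mm high, standing left of the carrier: leave alone. Origin under its base
- vial: amber vial, 34 mm across, 52 mm high, standing right of the carrier behind the clevis: leave alone. Origin under its base
- carton: white carton 75 x 110 x 60 mm, right of the carrier, beyond the pin block: leave alone. Origin under its base
- tape: roll of tape, 90 mm across, 24 mm high, lying to the left: leave alone. Origin under its middle
- jar: white plastic jar, closed, 72 mm across, 85 mm high, left of the carrier: leave alone. Origin under its base
There are look-alikes about, which are no part of the job. What is shaped like the pin but green or pink is not meant.

How it is judged:
At the end, for the whole second after the job is handed in: the longer pin stands at rest down through upper ear, eye and lower ear: tip at least 63 mm below the top of the upper ear (head within 3 mm of it), tip within 6 mm of the hole's axis, upright within 0.12 rad, and the bar held in line within 0.018 rad (z of pin in the frame of yoke_top between -0.07 and -0.063 m and horizontal distance between pin and yoke_top below 0.006 m and angle between pin's own z axis and vertical below 0.12 rad and value of joint bar between -0.018 and 0.018 rad and linear speed of pin below 0.02 m/s); the robot touches nothing.
It fails at once if the other pin is pulled out or knocked away (moved over 20 mm) (distance of pin_short from where it was at the start of the episode above 0.02 m).
It fails at once if something else on the counter is moved over 25 mm (distance of any of drip_bottle, vial, carton, tape, jar from where it was at the start of the episode above 0.025 m).
It fails at once if the bar is forced: the fingers press on it with over 60 N (contact force between the fingers and bar above 60 N).
It also fails if it takes over 72 s, if anything falls off the work surface, if the arm or the gripper's body presses on something with over 40 N, if the wrist force passes 120 N, or if a joint passes its speed limit or range.

## Working session

There is one attempt and no reset: what is moved stays moved. The work goes in short steps, Python scripts to look and compute and a tool call to move; the robot and the scene stay as the last step left them, time stands still between calls to the robot, and variables do not carry over. Pictures are saved under pics/ and viewed, at most 10 in all, crops included, and the job is handed in when it is done.

Besides the shell and the picture viewer there is one more tool, called after "Emit:" by a JSON object that holds its "api" and its "payload", one argument or row to a line. servo_tool: Moves the arm, as the interface text tells. Scaled input: -1 to 1 covers 0.15 m each way for a shift and 90 degrees each way for a turn. Its arguments: {"type":"object","properties":{"moves":{"type":"array","items":{"type":"array","items":{"type":"array","items":{"type":"number","minimum":-1,"maximum":1}}}}},"required":["moves"]}

```bash
ls; mkdir -p pics; python3 - <<'E'
from station import *
import cv2
s=observe();print(s)
for n in("side","top","wrist"):
    cv2.imwrite(f"pics/{n}0.png",get_image(n)); m=camera_model(n); print(n,m)
E
```

```text
pics
{'clock': 0.0, 'qpos': array([-1.15183491e+00,  1.16491178e-01,  1.44226550e+00, -2.85768465e-05,
        1.58398848e+00, -3.78023791e-02]), 'joint_vel': array([ 0.00165026, -0.00140971,  0.00083164,  0.00091157, -0.0005267 ,
       -0.00118861]), 'tau': array([ 7.23556332e-04, -7.21257663e+01, -6.22613811e+01,  7.80601753e-02,
        2.37469759e-02, -9.12465180e-05]), 'tcp_pos': array([ 0.29761508, -0.60564372,  0.23490152]), 'eef_rot': array([-3.05892122e+00, -7.11006494e-01,  3.86863154e-04]), 'force': array([ 0.57257702, -0.1410618 , -0.34319546]), 'wrist_torque': array([ 0.02500368, -0.00984452,  0.03244162]), 'finger_force': 0.0, 'finger_gap': 0.09312909185804194}
side {'fov_y': 57.130762384266546, 'cx': 316.2276574310744, 'cy': 246.9366621176864, 'distortion': array([0.02445754, 0.        , 0.        , 0.        , 0.        ]), 'T': array([[ 0.95194493, -0.22187435,  0.2111223 ,  0.41155564],
       [-0.30572277, -0.64723744,  0.69829599, -0.61870604],
       [-0.01828771, -0.72928422, -0.68396644,  0.73429257],
       [ 0.        ,  0.        ,  0.        ,  1.        ]
[... 251 characters left out ...]
.99985472,  0.01656985, -0.00399673,  0.00967705],
       [ 0.00213776, -0.11072499, -0.99384878,  1.10294886],
       [ 0.        ,  0.        ,  0.        ,  1.        ]])}
wrist {'fov_y': 61.0771099089459, 'cx': 320.95734449010337, 'cy': 230.22064791547837, 'distortion': array([-0.003031,  0.      ,  0.      ,  0.      ,  0.      ]), 'tool_from_camera': array([[ 1.12079215e-03, -9.64755694e-01, -2.63144815e-01,
         7.31823584e-02],
       [ 9.99999192e-01,  9.23525648e-04,  8.73338957e-04,
        -1.05100433e-03],
       [-5.99537746e-04, -2.63145581e-01,  9.64755950e-01,
        -1.49219499e-01],
       [ 0.00000000e+00,  0.00000000e+00,  0.00000000e+00,
         1.00000000e+00]])}
```

View pics/top0.png

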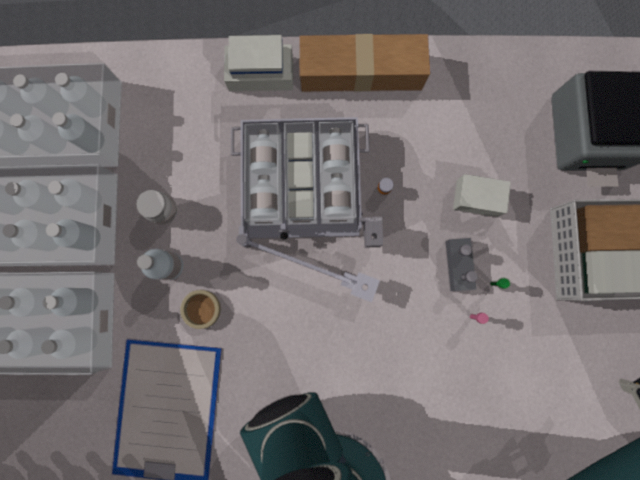

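View pics/side0.png

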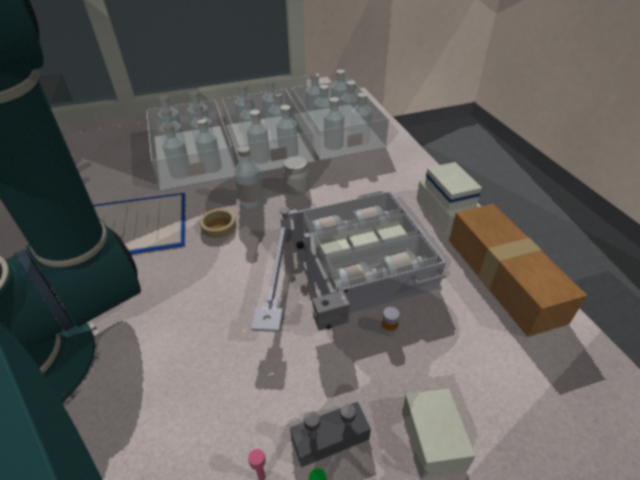

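The top view shows the carrier at about (300,180), the clevis at (373,232), and the bar swung out with its eye at (362,285). The block is at (461,264), with its two pins at (467,252) and (472,276). In the side view the pins are at (312,421) and (348,411). The green and pink look-alikes stand beside the block. I'll check an enlarged crop of both views.

```bash
python3 - <<'E'
import cv2,numpy as np
s=cv2.imread('pics/side0.png');t=cv2.imread('pics/top0.png')
r=lambda im,x,y,w,h,f:cv2.resize(im[y:y+h,x:x+w],None,fx=f,fy=f,interpolation=cv2.INTER_CUBIC)
a=r(s,280,380,100,100,4); b=r(s,240,270,120,60,400/120); b=cv2.copyMakeBorder(b,0,200-b.shape[0],0,0,0) if b.shape[0]<200 else b
c=r(t,430,230,100,75,4);d=r(t,330,205,100,75,4)
L=np.vstack([a,b[:200]]);R=np.vstack([c,d]);print(L.shape,R.shape)
cv2.imwrite('pics/crop1.png',np.hstack([L,R]))
E
```

```text
(600, 400, 3) (600, 400, 3)
```

View pics/crop1.png

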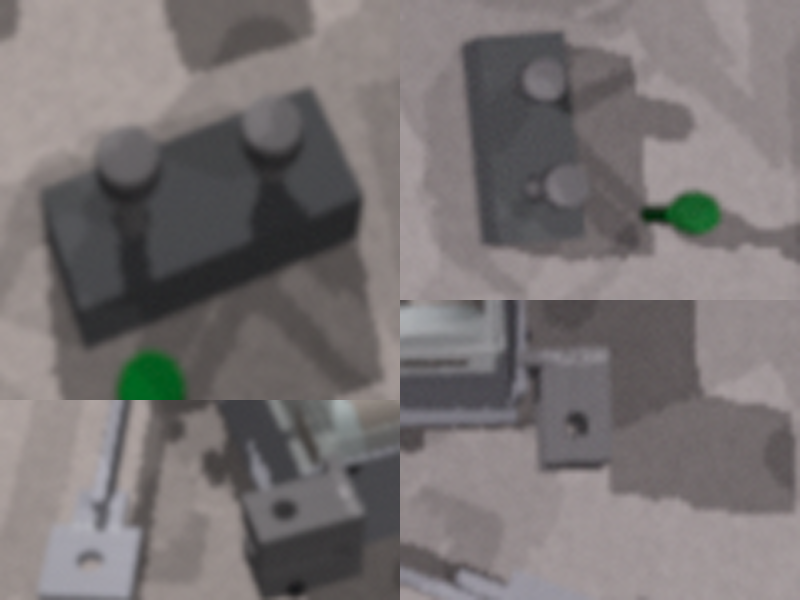

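The pins are the one at top (472,276.5) / side (312,417.5) and the one at top (466,250) / side (348,411). The first shows much more shank above the block and stands higher, so it is the longer pin. Green and pink are excluded.

```bash
cat > h.py <<'E'
import numpy as np,cv2
from station import *
def ray(name,px,pose=None):
    m=camera_model(name); f=240/np.tan(np.radians(m['fov_y']/2))
    K=np.array([[f,0,m['cx']],[0,f,m['cy']],[0,0,1]])
    u=cv2.undistortPoints(np.array([[px]],float),K,m['distortion'])[0,0]
    if name=='wrist':
        T=np.eye(4);T[:3,:3]=cv2.Rodrigues(np.array(pose[1]))[0];T[:3,3]=pose[0];T=T@m['tool_from_camera']
    else: T=m['T']
    d=T[:3,:3]@np.array([u[0],u[1],1]); return T[:3,3],d/np.linalg.norm(d)
def tri(rs):
    A=sum(np.eye(3)-np.outer(d,d) for o,d in rs);b=sum((np.eye(3)-np.outer(d,d))@o for o,d in rs)
    p=np.linalg.solve(A,b);return p,[np.linalg.norm(np.cross(p-o,d)) for o,d in rs]
def atz(r,z): o,d=r; return o+d*(z-o[2])/d[2]
E
python3 - <<'E'
from h import *
for n,t,s,z in [('long',(472,276.5),(312,417.5),.096),('short',(466.2,249.7),(348,411),.076),('hole',(374.2,236),(325.5,302.7),.09),('eye',(362,286),(267,317.7),.064),('hinge',(244,240),(288,212),.075)]:
    a,b=ray('top',t),ray('side',s); print(n,*[np.round(v,4) for v in tri([a,b])],atz(a,z).round(4),atz(b,z).round(4))
s=observe();R=cv2.Rodrigues(s['eef_rot'])[0];print(R.round(3))
E
```

```text
long [ 0.4881 -0.3187  0.0936] [0.0008 0.0008] [ 0.4872 -0.3179  0.096 ] [ 0.4886 -0.3199  0.096 ]
short [ 0.548  -0.316   0.0712] [0.0004 0.0004] [ 0.5472 -0.3144  0.076 ] [ 0.5474 -0.3182  0.076 ]
hole [ 0.5805 -0.1096  0.0863] [0.0005 0.0005] [ 0.5795 -0.1091  0.09  ] [ 0.58   -0.1126  0.09  ]
eye [ 0.4712 -0.0828  0.0532] [0.0005 0.0005] [ 0.4716 -0.0819  0.064 ] [ 0.4697 -0.0913  0.064 ]
hinge [0.58   0.1745 0.0899] [0.0045 0.0045] [0.5771 0.1776 0.075 ] [0.5885 0.1926 0.075 ]
[[ 0.897  0.441 -0.   ]
 [ 0.441 -0.897  0.001]
 [ 0.    -0.001 -1.   ]]
```

View pics/wrist0.png

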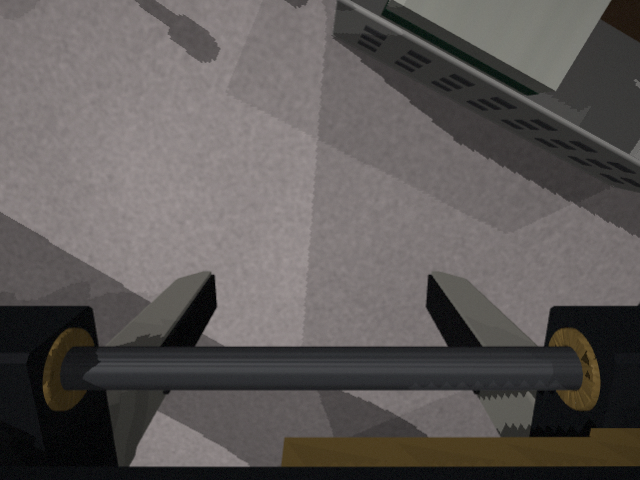

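The wrist view shows only the empty fingers over the counter, with the basket at top right. The long pin is at (0.488,-0.319) with its head near z 0.095, the clevis hole at (0.580,-0.110), and the bar is about 0.39 rad open. First I'll push the bar in with closed fingers.

Emit:
{"api": "servo_tool", "payload": {
  "moves": [
    [[1,-1,0,0,0,0,-1],[1,-1,0,0,0,0,-1],[1,-1,0,0,0,0,-1],[1,-1,0,0,0,0,-1],[1,-1,0,0,0,0,-1],[1,-1,0,0,0,0,-1]]
  ]
}}

```text
clock: 0.75
tcp_pos: [0.3668, -0.4037, 0.236]
eef_rot: [3.059, 0.715, 0.001]
force: [-0.1, -0.3, 0.2]
finger_gap: 0.0495
finger_force: 0.0
```

Emit:
{"api": "servo_tool", "payload": {
  "moves": [
    [[1,-1,0,0,0,0.29,-1],[1,-1,0,0,0,0.29,-1],[1,-1,0,0,0,0.29,-1],[1,-1,0,0,0,0.29,-1],[1,-1,0,0,0,0.29,-1],[1,-1,0,0,0,0.29,-1]]
  ]
}}

```text
clock: 1.35
tcp_pos: [0.4355, -0.2032, 0.2357]
eef_rot: [-3.141, -0.005, -0.0]
force: [-0.6, 0.5, 0.4]
finger_gap: 0.0024
finger_force: 0.0
```

Emit:
{"api": "servo_tool", "payload": {
  "moves": [
    [[-0.2,-1,0.4,0,0,0,-1],[-0.2,-1,0.4,0,0,0,-1],[-0.2,-1,0.4,0,0,0,-1],[-0.2,-1,0.4,0,0,0,-1]]
  ]
}}

```text
clock: 1.75
tcp_pos: [0.4035, -0.0529, 0.1739]
eef_rot: [-3.141, -0.003, 0.003]
force: [0.2, -0.9, 0.5]
finger_gap: 0.0007
finger_force: 0.0
```

Emit:
{"api": "servo_tool", "payload": {
  "moves": [
    [[0,-0.56,0,0,0,0,-1],[0,-0.56,0.3,0,0,0,-1],[0,-0.56,0.74,0,0,0,-1],[0,-0.56,0.74,0,0,0,-1],[0,-0.56,0.74,0,0,0,-1]]
  ]
}}

```text
clock: 2.25
tcp_pos: [0.4034, 0.0287, 0.0619]
eef_rot: [3.141, 0.001, -0.008]
force: [-0.6, -0.2, 0.7]
finger_gap: 0.0006
finger_force: 0.0
```

Emit:
{"api": "servo_tool", "payload": {
  "moves": [
    [[0.25,0,0,0,0,0,-1],[0.5,0,0,0,0,0,-1],[0.6,0,0,0,0,0,-1],[0.7,0,0,0,0,0,-1],[0.75,0,0,0,0,0,-1],[0.8,0,0,0,0,0,-1],[0.85,0,0,0,0,0,-1],[0.88,0,0,0,0,0,-1],[0.91,0,0,0,0,0,-1],[0.91,0,0,0,0,0,-1]]
  ]
}}

```text
clock: 3.25
tcp_pos: [0.5412, 0.0299, 0.0648]
eef_rot: [-3.142, -0.002, -0.0]
force: [-0.4, -0.1, -0.0]
finger_gap: 0.0004
finger_force: 0.0
```

Emit:
{"api": "servo_tool", "payload": {
  "moves": [
    [[0.02,0,0,0,0,0,-1],[0.04,0,0,0,0,0,-1],[0.06,0,0,0,0,0,-1],[0.08,0,0,0,0,0,-1],[0.08,0,0,0,0,0,-1],[0.08,0,0,0,0,0,-1]]
  ]
}}

```text
clock: 3.85
tcp_pos: [0.5529, 0.0299, 0.0646]
eef_rot: [-3.142, -0.002, -0.0]
force: [0.4, -0.3, 0.5]
finger_gap: 0.0006
finger_force: 0.0
```

Emit:
{"api": "servo_tool", "payload": {
  "moves": [
    [[0.02,0,0,0,0,0,-1],[0.04,0,0,0,0,0,-1],[0.05,0,0,0,0,0,-1],[0.05,0,0,0,0,0,-1],[0.05,0,0,0,0,0,-1]]
  ]
}}

```text
clock: 4.35
tcp_pos: [0.5604, 0.0299, 0.0646]
eef_rot: [3.142, 0.002, -0.0]
force: [-2.6, -1.7, 0.9]
finger_gap: 0.0003
finger_force: 1.0
```

```bash
python3 - <<'E'
from h import *
t=get_image('top');s=get_image('side')
r=lambda im,x,y,w,h,f:cv2.resize(im[y:y+h,x:x+w],None,fx=f,fy=f,interpolation=cv2.INTER_CUBIC)
cv2.imwrite('pics/c2.png',np.hstack([r(t,230,190,160,120,2.5),r(s,230,190,160,120,2.5)]))
print(observe()['force'])
E
```

```text
[-2.14779803 -1.99035287  1.16687699]
```

View pics/c2.png

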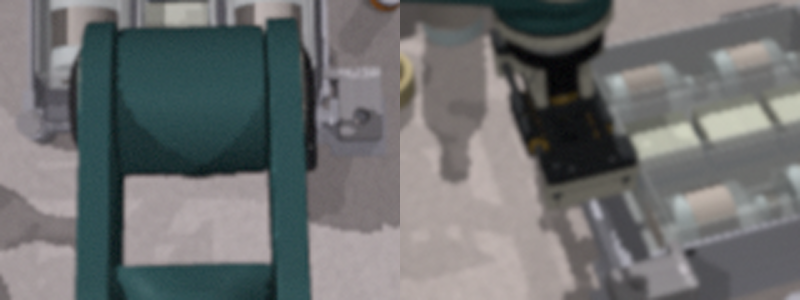

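The bar has swung in: the eye plate now sits between the ears, and the buffer is pushing back with about 2.6 N. Next I'll back off, rise, and go to the pin.

Emit:
{"api": "servo_tool", "payload": {
  "moves": [
    [[-0.1,0,0,0,0,0,-1],[-0.3,0,0,0,0,0,-1],[-0.48,0,-0.4,0,0,0,-1],[-0.48,0.4,-0.9,0,0,0,-1],[-0.48,0.9,-0.9,0,0,0,-1],[-0.48,0.9,-0.9,0,0,0,-0.4],[-0.48,0.9,-0.9,0,0,0,-0.2],[-0.48,0.9,-0.9,0,0,0,-0.1]]
  ]
}}

```text
clock: 5.25
tcp_pos: [0.4889, -0.107, 0.2011]
eef_rot: [3.141, -0.002, 0.004]
force: [-0.4, 0.7, -0.3]
finger_gap: 0.02
finger_force: 0.0
```

Emit:
{"api": "servo_tool", "payload": {
  "moves": [
    [[0,1,0,0,0,0,0],[0,1,0,0,0,0,0],[0,1,0,0,0,0,0],[0,1,0,0,0,0,0],[0,1,0,0,0,0,0]]
  ]
}}

```text
clock: 5.75
tcp_pos: [0.4887, -0.255, 0.1987]
eef_rot: [-3.14, -0.0, 0.001]
force: [0.5, 0.1, 0.5]
finger_gap: 0.0463
finger_force: 0.0
```

Emit:
{"api": "servo_tool", "payload": {
  "moves": [
    [[0,0.43,0,0,0,0,0],[0,0.43,0,0,0,0,0],[0,0.43,0,0,0,0,0],[0,0.43,0,0,0,0,0]]
  ]
}}

```text
clock: 6.15
tcp_pos: [0.4891, -0.3182, 0.1994]
eef_rot: [-3.141, -0.003, 0.0]
force: [0.5, -0.2, 0.4]
finger_gap: 0.0465
finger_force: 0.0
```

```bash
python3 - <<'E'
from h import *
s=observe();w=get_image('wrist');t=get_image('top')
print(s['tcp_pos'],s['eef_rot'],s['finger_gap'])
r=lambda im,x,y,w,h,f:cv2.resize(im[y:y+h,x:x+w],None,fx=f,fy=f,interpolation=cv2.INTER_CUBIC)
cv2.imwrite('pics/w3.png',w);cv2.imwrite('pics/t3.png',t)
cv2.imwrite('pics/c3.png',np.vstack([w,np.pad(r(t,340,210,80,30,4),((0,0),(0,320),(0,0)))]))
E
```

```text
[ 0.48912026 -0.31822103  0.1994252 ] [-3.14092833e+00 -3.08826842e-03  1.56348523e-04] 0.046451433693297205
```

View pics/c3.png

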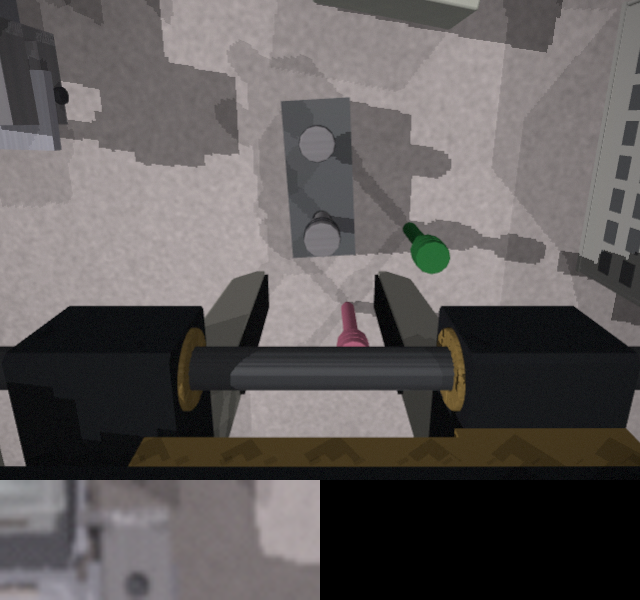

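The wrist view shows the long pin's head at (322,238) and the short one at (317,144). Green is at (430,254) and pink at (350,335). I'll work out the positions and clearances.

```bash
python3 - <<'E'
from h import *
P=([0.48912026,-0.31822103,0.1994252],[-3.14092833,-3.08826842e-03,1.56e-4])
a=ray('wrist',(322,238),P);b=ray('top',(472,276.5));c=ray('side',(312,417.5))
print(tri([a,b,c]),atz(a,.096))
print('short',atz(ray('wrist',(317,144),P),.076))
for n,p,z in [('green head',(430,254),.09),('green base',(408,228),0.0),('pink head',(352,338),.09),('pink base',(346,304),.0)]: print(n,atz(ray('wrist',p,P),z).round(3))
print('pink',tri([ray('top',(482,318)),ray('side',(257,458))])[0],'green',tri([ray('top',(503,283.5)),ray('side',(317.5,474))])[0])
E
```

```text
(array([ 0.48779767, -0.31847953,  0.09422085]), [np.float64(0.0007476767899277777), np.float64(0.0005168599866536085), np.float64(0.001184438136960471)]) [ 0.48774496 -0.31796808  0.096     ]
short [ 0.54619436 -0.31451774  0.076     ]
green head [ 0.475 -0.39   0.09 ]
green base [ 0.469 -0.395  0.   ]
pink head [ 0.412 -0.34   0.09 ]
pink base [ 0.395 -0.341  0.   ]
pink [ 0.39717612 -0.34244696  0.07518699] green [ 0.47227448 -0.39177936  0.07945119]
```

Emit:
{"api": "servo_tool", "payload": {
  "moves": [
    [[-0.01,0,0.3,0,0,0,0],[-0.01,0,0.55,0,0,0,0],[-0.01,0,0.7,0,0,0,0],[-0.01,0,0.77,0,0,0,0],[-0.01,0,0.77,0,0,0,0],[-0.01,0,0.77,0,0,0,-1],[-0.01,0,0.77,0,0,0,-1],[-0.01,0,0.77,0,0,0,-1],[-0.01,0,0.77,0,0,0,-1]]
  ]
}}

```text
clock: 7.15
tcp_pos: [0.4876, -0.3199, 0.0851]
eef_rot: [3.141, 0.002, 0.002]
force: [-0.2, 0.9, 4.7]
finger_gap: 0.0235
finger_force: 30.0
```

Emit:
{"api": "servo_tool", "payload": {
  "moves": [
    [[0,0,-0.1,0,0,0,-1],[0,0,-0.3,0,0,0,-1],[0,0,-0.55,0,0,0,-1],[0,0,-0.75,0,0,0,-1],[0,0,-0.75,0,0,0,-1],[0,0,-0.75,0,0,0,-1]]
  ]
}}

```text
clock: 7.75
tcp_pos: [0.4874, -0.3198, 0.1977]
eef_rot: [3.141, 0.002, 0.002]
force: [0.2, -0.1, -1.1]
finger_gap: 0.023
finger_force: 30.0
```

Emit:
{"api": "servo_tool", "payload": {
  "moves": [
    [[0,-0.3,-0.1,0,0,0,-1],[0.2,-0.6,-0.1,0,0,0,-1],[0.3,-0.9,-0.1,0,0,0,-1],[0.3,-1,-0.1,0,0,0,-1],[0.3,-1,-0.1,0,0,0,-1],[0.3,-1,-0.1,0,0,0,-1]]
  ]
}}

```text
clock: 8.35
tcp_pos: [0.5317, -0.1699, 0.2109]
eef_rot: [-3.142, -0.003, 0.002]
force: [-0.6, -0.5, -1.2]
finger_gap: 0.0236
finger_force: 30.0
```

```bash
python3 - <<'E'
from h import *
s=observe();w=get_image('wrist')
print(s['tcp_pos'],s['eef_rot'],s['finger_gap'],s['force'])
r=lambda im,x,y,w,h,f:cv2.resize(im[y:y+h,x:x+w],None,fx=f,fy=f,interpolation=cv2.INTER_CUBIC)
cv2.imwrite('pics/w4.png',w)
E
```

```text
[ 0.53168268 -0.16994922  0.21092654] [-3.14156993e+00 -2.74306055e-03  1.85995377e-03] 0.023605025092978328 [-0.62685609 -0.54708302 -1.15980024]
```

View pics/w4.png

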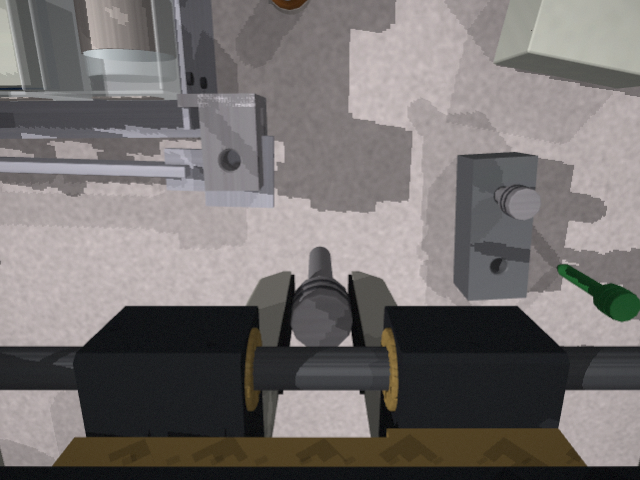

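The wrist view shows the long pin held upright, head at (322,313) and tip near (319,250). The clevis hole is at (230,160) with the eye plate under it, and the short pin is still in the block.

```bash
python3 - <<'E'
from h import *
P=([0.53168268,-0.16994922,0.21092654],[-3.14156993,-2.743e-3,1.86e-3])
a=ray('wrist',(230,160),P);b=ray('top',(374.2,236));c=ray('side',(325.5,302.7))
print(tri([a,b,c]),atz(a,.09))
# side views of the ear top: corners in wrist
for p in [(203,95),(265,96),(258,192),(206,190)]: print(atz(ray('wrist',p,P),.09).round(4))
print('tip ray at z',[(z,atz(ray('wrist',(319,252),P),z).round(4)) for z in(.135,.14)])
print('head',atz(ray('wrist',(322,313),P),.221).round(4))
w=cv2.imread('pics/w4.png')
r=lambda im,x,y,w,h,f:cv2.resize(im[y:y+h,x:x+w],None,fx=f,fy=f,interpolation=cv2.INTER_CUBIC)
cv2.imwrite('pics/c4.png',np.hstack([r(w,190,85,90,125,4),r(w,275,230,90,125,4)]))
E
```

```text
(array([ 0.57957789, -0.10945746,  0.08741932]), [np.float64(0.001704681022663301), np.float64(0.0002642818934635663), np.float64(0.0015266813363866104)]) [ 0.57831129 -0.10918386  0.09      ]
[ 0.6189 -0.0944  0.09  ]
[ 0.6184 -0.1335  0.09  ]
[ 0.5571 -0.1268  0.09  ]
[ 0.5584 -0.092   0.09  ]
tip ray at z [(0.135, array([ 0.5298, -0.1679,  0.135 ])), (0.14, array([ 0.5314, -0.1679,  0.14  ]))]
head [ 0.5343 -0.1694  0.221 ]
```

View pics/c4.png

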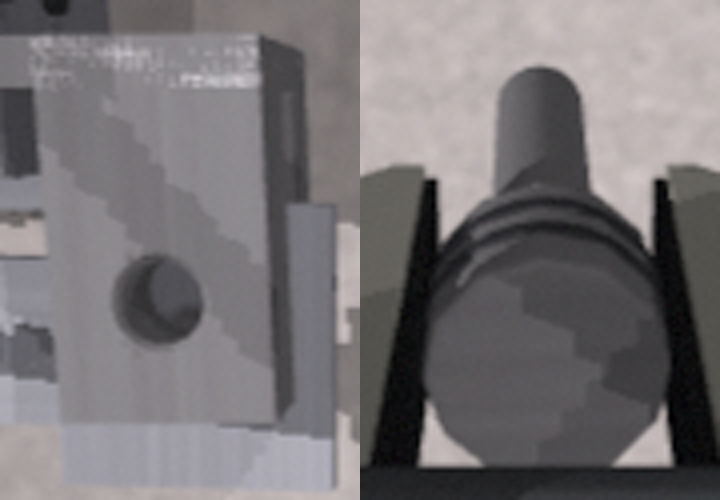

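The crop confirms the mouth centre at (229.5,160) and an upright pin. I'll move over the hole and lower in small steps, watching the force.

Emit:
{"api": "servo_tool", "payload": {
  "moves": [
    [[0.2,-0.25,0,0,0,0,-1],[0.315,-0.405,0,0,0,0,-1],[0.315,-0.405,0.1,0,0,0,-1],[0.315,-0.405,0.2,0,0,0,-1],[0.315,-0.405,0.25,0,0,0,-1],[0.315,-0.405,0.25,0,0,0,-1]]
  ]
}}

```text
clock: 9.0
tcp_pos: [0.5782, -0.1098, 0.1724]
eef_rot: [-3.141, 0.0, 0.004]
force: [-0.2, -0.7, -1.4]
finger_gap: 0.0229
finger_force: 30.0
```

Emit:
{"api": "servo_tool", "payload": {
  "moves": [
    [[0,0,0.03,0,0,0,-1],[0,0,0.05,0,0,0,-1],[0,0,0.08,0,0,0,-1],[0,0,0.1,0,0,0,-1],[0,0,0.1,0,0,0,-1]]
  ]
}}

```text
clock: 9.5
tcp_pos: [0.5792, -0.1089, 0.1588]
eef_rot: [3.142, 0.002, -0.001]
force: [1.5, -0.6, -0.2]
finger_gap: 0.0233
finger_force: 30.0
```

Emit:
{"api": "servo_tool", "payload": {
  "moves": [
    [[0.004,0,0.02,0,0,0,-1],[0.004,0,0.04,0,0,0,-1],[0.004,0,0.06,0,0,0,-1],[0.004,0,0.06,0,0,0,-1]]
  ]
}}

```text
clock: 9.9
tcp_pos: [0.5797, -0.1091, 0.1496]
eef_rot: [3.141, 0.002, -0.001]
force: [0.8, -5.0, -2.6]
finger_gap: 0.0232
finger_force: 30.0
```

Emit:
{"api": "servo_tool", "payload": {
  "moves": [
    [[0,0.007,0,0,0,0,-1],[0,0.007,0,0,0,0,-1],[0,0.007,0.03,0,0,0,-1],[0,0.007,0.04,0,0,0,-1],[0,0.007,0.04,0,0,0,-1]]
  ]
}}

```text
clock: 10.4
tcp_pos: [0.5797, -0.1097, 0.1437]
eef_rot: [-3.141, -0.002, 0.001]
force: [0.1, -0.4, -2.5]
finger_gap: 0.0235
finger_force: 30.0
```

Emit:
{"api": "servo_tool", "payload": {
  "moves": [
    [[0,0,0.015,0,0,0,-1],[0,0,0.015,0,0,0,-1],[0,0,0.015,0,0,0,-0.4],[0,0,0.015,0,0,0,-0.2],[0,0,0.015,0,0,0,0],[0,0,0.015,0,0,0,0]]
  ]
}}

```text
clock: 11.0
tcp_pos: [0.5799, -0.1099, 0.142]
eef_rot: [-3.142, -0.002, -0.0]
force: [0.2, 0.6, 0.6]
finger_gap: 0.0452
finger_force: 0.0
```

Emit:
{"api": "servo_tool", "payload": {
  "moves": [
    [[0,0,-0.1,0,0,0,0],[0,0,-0.3,0,0,0,0],[0,0,-0.5,0,0,0,0],[0,0,-0.6,0,0,0,0],[0,0,-0.6,0,0,0,0]]
  ]
}}

```text
clock: 11.5
tcp_pos: [0.5806, -0.11, 0.2347]
eef_rot: [3.141, 0.002, 0.006]
force: [-0.0, -0.2, 0.1]
finger_gap: 0.0464
finger_force: 0.0
```

Emit:
{"api": "servo_tool", "payload": {
  "moves": [
    [[-0.4,0,0,0,0,0,-0.5],[-0.9,0,0,0,0,0,-1],[-0.9,-0.4,0,0,0,0,-1],[-0.9,-0.9,0,0,0,0,-1],[-0.9,-0.9,0,0,0,0,-1],[-0.9,-0.9,0,0,0,0,-1]]
  ]
}}

```text
clock: 12.1
tcp_pos: [0.4437, 0.0285, 0.2308]
eef_rot: [-3.141, -0.009, 0.001]
force: [0.7, 0.4, -0.2]
finger_gap: 0.0033
finger_force: 0.0
```

```bash
python3 - <<'E'
from h import *
s=observe();t=get_image('top');d=get_image('side');w=get_image('wrist')
print(s['tcp_pos'],s['eef_rot'],s['finger_gap'],s['force'])
r=lambda im,x,y,w,h,f:cv2.resize(im[y:y+h,x:x+w],None,fx=f,fy=f,interpolation=cv2.INTER_CUBIC)
cv2.imwrite('pics/w5.png',w);cv2.imwrite('pics/t5.png',t);cv2.imwrite('pics/s5.png',d)
cv2.imwrite('pics/c5.png',np.hstack([np.vstack([r(t,330,190,80,60,5),r(d,280,255,80,60,5)]),r(w,380,0,260,390,600/390)]))
E
```

```text
[0.44365249 0.02854852 0.23079718] [-3.14067923e+00 -8.50756764e-03  1.28849827e-03] 0.003292643499726341 [ 0.68968837  0.36218169 -0.18988734]
```

View pics/c5.png

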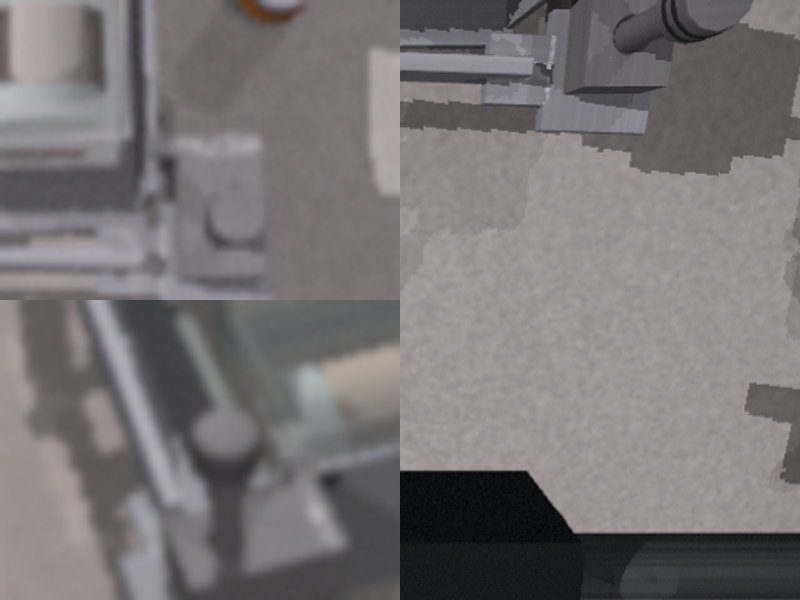

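The pin stands upright in the upper ear: its head is in the top crop and its shank shows above the ear in the side crop. Now I'll lean on the bar.

Emit:
{"api": "servo_tool", "payload": {
  "moves": [
    [[0.3,0,0.3,0,0,0,-1],[0.5,0,0.6,0,0,0,-1],[0.5,0,0.9,0,0,0,-1],[0.5,0,1,0,0,0,-1],[0.5,0,1,0,0,0,-1]]
  ]
}}

```text
clock: 12.75
tcp_pos: [0.5179, 0.0237, 0.0773]
eef_rot: [3.141, -0.001, -0.012]
force: [-0.3, -0.6, 0.3]
finger_gap: 0.0003
finger_force: 0.0
```

Emit:
{"api": "servo_tool", "payload": {
  "moves": [
    [[0,0,0.1,0,0,0,-1],[0.1,0,0.1,0,0,0,-1],[0.2,0,0.1,0,0,0,-1],[0.25,0,0.1,0,0,0,-1],[0.25,0,0.1,0,0,0,-1],[0.25,0,0.1,0,0,0,-1]]
  ]
}}

```text
clock: 13.35
tcp_pos: [0.557, 0.025, 0.0673]
eef_rot: [-3.142, -0.002, -0.001]
force: [-0.1, 0.5, -0.5]
finger_gap: 0.0006
finger_force: 0.0
```

Emit:
{"api": "servo_tool", "payload": {
  "moves": [
    [[0.005,0,0,0,0,0,-1],[0.01,0,0,0,0,0,-1],[0.014,0,0,0,0,0,-1],[0.018,0,0,0,0,0,-1],[0.022,0,0,0,0,0,-1],[0.026,0,0,0,0,0,-1],[0.03,0,0,0,0,0,-1],[0.03,0,0,0,0,0,-1]]
  ]
}}

```text
clock: 14.15
tcp_pos: [0.5617, 0.0251, 0.0669]
eef_rot: [3.142, 0.002, -0.0]
force: [-4.0, -1.0, 2.9]
finger_gap: 0.0005
finger_force: 2.1
```

Emit:
{"api": "servo_tool", "payload": {
  "moves": [
    [[0.004,0,0,0,0,0,-1],[0.007,0,0,0,0,0,-1],[0.01,0,0,0,0,0,-1],[0.013,0,0,0,0,0,-1],[0.013,0,0,0,0,0,-1],[0.013,0,0,0,0,0,-1]]
  ]
}}

```text
clock: 14.75
tcp_pos: [0.5634, 0.0251, 0.0669]
eef_rot: [3.141, 0.002, -0.001]
force: [-6.4, -1.9, 4.6]
finger_gap: 0.0006
finger_force: 3.2
```

```bash
cat > chk.py <<'E'
from h import *
ref=cv2.imread('pics/s5.png')[273:294,314:336]
d=get_image('side');reg=d[265:330,300:350]
m=cv2.matchTemplate(reg,ref,cv2.TM_CCOEFF_NORMED);_,v,_,l=cv2.minMaxLoc(m)
print('head at',l[0]+311,l[1]+275,'score',round(v,3),'(ref 325,283)',observe()['force'].round(1)); cv2.imwrite('pics/slast.png',d)
E
python3 chk.py
python3 - <<'E'
from h import *
m=camera_model('side');T=np.linalg.inv(m['T']);f=240/np.tan(np.radians(m['fov_y']/2))
for z in(.15,.122,.11):
    p=T@np.array([.58,-.11,z,1]);print(z,f*p[0]/p[2]+m['cx'],f*p[1]/p[2]+m['cy'])
E
```

```text
head at 323 276 score 0.52 (ref 325,283) [-6.3 -1.   4.2]
0.15 324.8788380047864 280.11357010410694
0.122 324.9530095707282 290.44766453010493
0.11 324.98373393646773 294.72839519420864
```

Emit:
{"api": "servo_tool", "payload": {
  "moves": [
    [[0.003,0,0,0,0,0,-1],[0.006,0,0,0,0,0,-1],[0.009,0,0,0,0,0,-1],[0.009,0,0,0,0,0,-1],[0.009,0,0,0,0,0,-1]]
  ]
}}

```text
clock: 15.3
tcp_pos: [0.5645, 0.0251, 0.0669]
eef_rot: [3.141, 0.002, -0.002]
force: [-10.1, -0.9, 6.6]
finger_gap: 0.0005
finger_force: 5.0
```

```bash
python3 chk.py
```

```text
head at 323 275 score 0.481 (ref 325,283) [-10.3  -2.8   5.5]
```

```bash
python3 - <<'E'
from h import *
a=cv2.imread('pics/s5.png',0);b=cv2.imread('pics/slast.png',0)
for c in(321,325,329): print(c,'\n',a[270:322:2,c],'\n',b[270:322:2,c])
t=get_image('top');cv2.imwrite('pics/tlast.png',t)
t5=cv2.imread('pics/t5.png');ref=t5[228:243,370:385]
m=cv2.matchTemplate(t[222:250,362:392],ref,cv2.TM_CCOEFF_NORMED);print('top',cv2.minMaxLoc(m))
E
```

```text
321 
 [122 108  87  83 120 134 129 111  72  54  63  90 109 122 113 105  91 106
 124 127 123  92  70  69  72  87] 
 [134 117  94  78  72  72  72  74  77  81  85  83  82  74  60  66  83  84
  82  84  83  79  76  76  79  95]
325 
 [ 93 107 120 129 132 131 129 122  91  60  54  63  70  70  71  70  70  69
  73  77  75  71  69  71  80  96] 
 [101 116 130 138 119  82  80  78  73  78  83  83  84  84  73  61  64  74
  79  84  80  76  75  78  89 103]
329 
 [ 95  92  90  92 112 123 119 101  66  52  69  84  97 107 107 109 109 110
 111 107  80  69  70  75  90  95] 
 [103  99  97  96  93  97 122 142 140 119  91  83  84  79  62  58  85  89
  85  82  78  75  77  81  98 105]
top (-0.3845909833908081, 0.41476497054100037, (6, 9), (2, 12))
```

The side-image profile shows the head's dark rim moved down from about row 289 to 300. That matches a 28 mm drop (10.3 px predicted), so the pin is in the eye on the ball catch. I'll back off and press it home.

Emit:
{"api": "servo_tool", "payload": {
  "moves": [
    [[-0.03,0,0,0,0,0,-1],[-0.06,0,0,0,0,0,-1],[-0.2,0,0,0,0,0,-1],[-0.35,0,-0.1,0,0,0,-1],[-0.4,0,-0.4,0,0,0,-1],[-0.4,0,-0.7,0,0,0,-1],[-0.4,0,-1,0,0,0,-1],[-0.4,0,-1,0,0,0,-1]]
  ]
}}

```text
clock: 16.2
tcp_pos: [0.5066, 0.0251, 0.2235]
eef_rot: [-3.141, -0.002, -0.015]
force: [1.6, 0.1, -0.8]
finger_gap: 0.0005
finger_force: 0.0
```

```bash
python3 - <<'E'
from h import *
s=observe();print(s['tcp_pos'],s['force'])
d=get_image('side');cv2.imwrite('pics/s6.png',d);a=cv2.imread('pics/s5.png',0);b=cv2.cvtColor(d,6)
print(a[270:322:2,325],'\n',b[270:322:2,325])
ref=cv2.imread('pics/s5.png')[273:294,314:336]
m=cv2.matchTemplate(d[265:330,300:350],ref,cv2.TM_CCOEFF_NORMED);_,v,_,l=cv2.minMaxLoc(m);print(l[0]+311,l[1]+275,v)
E
```

```text
[0.50657304 0.02514277 0.22346331] [ 1.63988414  0.05188806 -0.7773348 ]
[ 93 107 120 129 132 131 129 122  91  60  54  63  70  70  71  70  70  69
  73  77  75  71  69  71  80  96] 
 [ 94 107 122 127 112  76  74  71  74 112 126 124 122 115  78  53  55  68
  75  78  75  71  70  72  83  97]
323 276 0.6934724450111389
```

The side profile confirms it: the head's bright top is now at rows 288–296, about 11 px lower, and the pin holds the bar. Now I'll press with closed fingers.

Emit:
{"api": "servo_tool", "payload": {
  "moves": [
    [[0.2,0.3,0,0,0,0,-1],[0.4,0.6,0,0,0,0,-1],[0.49,0.9,0,0,0,0,-1],[0.49,0.9,0,0,0,0,-1],[0.49,0.9,0.2,0,0,0,-1],[0.49,0.9,0.4,0,0,0,-1],[0.49,0.9,0.49,0,0,0,-1],[0.49,0.9,0.49,0,0,0,-1]]
  ]
}}

```text
clock: 17.05
tcp_pos: [0.5777, -0.1093, 0.1411]
eef_rot: [-3.141, -0.002, 0.005]
force: [-1.0, 1.0, -0.5]
finger_gap: 0.0009
finger_force: 0.0
```

Emit:
{"api": "servo_tool", "payload": {
  "moves": [
    [[0,0,0.02,0,0,0,-1],[0,0,0.04,0,0,0,-1],[0,0,0.05,0,0,0,-1],[0,0,0.06,0,0,0,-1],[0,0,0.07,0,0,0,-1],[0,0,0.07,0,0,0,-1]]
  ]
}}

```text
clock: 17.65
tcp_pos: [0.5793, -0.1099, 0.1344]
eef_rot: [3.141, 0.002, 0.004]
force: [1.0, -1.0, 4.0]
finger_gap: 0.0005
finger_force: 2.1
```

Emit:
{"api": "servo_tool", "payload": {
  "moves": [
    [[0,0,0.01,0,0,0,-1],[0,0,0.02,0,0,0,-1],[0,0,0.03,0,0,0,-1],[0,0,0.04,0,0,0,-1],[0,0,0.045,0,0,0,-1],[0,0,0.045,0,0,0,-1]]
  ]
}}

```text
clock: 18.25
tcp_pos: [0.5794, -0.1097, 0.1278]
eef_rot: [3.142, 0.002, 0.004]
force: [0.1, 1.9, 8.0]
finger_gap: 0.0001
finger_force: 3.6
```

Emit:
{"api": "servo_tool", "payload": {
  "moves": [
    [[0,0,0.005,0,0,0,-1],[0,0,0.01,0,0,0,-1],[0,0,0.015,0,0,0,-1],[0,0,0.015,0,0,0,-1]]
  ]
}}

```text
clock: 18.65
tcp_pos: [0.5798, -0.1096, 0.1274]
eef_rot: [3.141, 0.002, 0.006]
force: [-5.8, 5.1, 22.9]
finger_gap: 0.0006
finger_force: 11.7
```

There is a hard stop with the fingertips at about 0.110, which is where the head should seat. I'll retreat and verify.

Emit:
{"api": "servo_tool", "payload": {
  "moves": [
    [[0,0,-0.05,0,0,0,-1],[0,0,-0.3,0,0,0,-1],[0,0,-0.6,0,0,0,-1],[-0.4,0,-0.8,0,0,0,-1],[-0.8,0,-0.8,0,0,0,-1],[-0.8,0,-0.8,0,0,0,-1],[-0.8,0,-0.8,0,0,0,-1]]
  ]
}}

```text
clock: 19.35
tcp_pos: [0.4568, -0.1101, 0.2457]
eef_rot: [3.141, 0.001, 0.005]
force: [-0.1, 0.1, 0.6]
finger_gap: 0.0005
finger_force: 0.0
```

```bash
python3 - <<'E'
from h import *
s=observe();d=get_image('side');t=get_image('top');w=get_image('wrist');print(s['tcp_pos'],s['force'],s['clock'])
print(cv2.cvtColor(d,6)[270:322:2,325])
r=lambda im,x,y,w,h,f:cv2.resize(im[y:y+h,x:x+w],None,fx=f,fy=f,interpolation=cv2.INTER_CUBIC)
cv2.imwrite('pics/c6.png',np.hstack([np.vstack([r(t,330,190,80,60,5),r(d,280,255,80,60,5)]),r(w,190,0,320,480,600/480)]))
E
```

```text
[ 0.45684118 -0.11005469  0.24572881] [-0.11858805  0.06707959  0.56146348] 19.35
[ 99 113 128 134 117  79  77  77  72  71  80 118 133 132 128 120  81  60
  64  79  80  75  74  76  87 102]
```

View pics/c6.png

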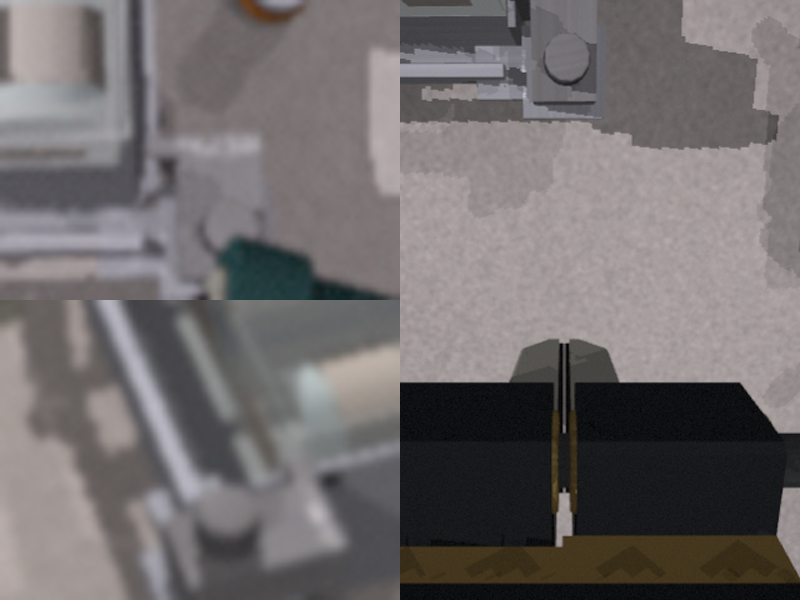

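The head sits flat on the upper ear: in the side view its top is now at about rows 292–300, a further 4 px down as predicted for 12 mm. The bar is in line and the gripper is clear.

```bash
python3 -c "
from station import *
print(hand_in())"
```

```text
the job is handed in; nothing more can be done
None
```

I swung the bar shut and pressed the longer pin home through both ears and the eye, with its head down on the upper ear. I handed the job in at about 19 s with the gripper clear; the hand-in call returned no verdict.

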